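# Find the fullest tin of fittings by its weight

## Robot

A 7-joint arm with a two-finger parallel gripper is mounted at the origin on the work surface. World frame = base frame: x ahead of the robot, y to its left, z up, the work surface at z = 0. Lengths are in m, angles in degrees, forces in N, time in s.
With the tool pointing down it reaches from about 0.425 to 0.975 m from the base axis. Payload 16.7 kg.
Tool frame: the origin (TCP) lies midway between the tips of the shut fingers; the grasp point (between the pads) lies env.grip_depth behind it (env.grip_depth is the distance from the TCP to the grasp point, in m); x points along the fingers, z is the direction in which the jaws open and shut, and the axes are right-handed (so a half turn about x gives the same grasp; the last joint's range is limited). The gripper opens to 85 mm and grips with 20 to 120 N. Pads are 22 mm wide; open, the fingers measure 114 mm over their backs; the gripper's body (76 mm by 85 mm) begins 54 mm behind the grasp point. The pads swing forward as they close: fully open they stand 13 mm farther back than shut.
Start: joints at [61.221, 24.414, 4.234, 92.017, -1.954, 63.644, -3.845], TCP at [0.233, -0.633, 0.231] pointing down, gripper open.
Joint ranges: [-163.25, 163.25], [-28.42, 122.38], [-70.27, 78.77], [12.13, 141.07], [-58.53, 238.53], [9.26, 117.41], [-156.51, 156.51]. Speed limits (degrees/s): [108.29, 108.29, 136.94, 136.94, 172.46, 172.46, 172.46].

## Interface

Orientations are given as [roll, pitch, yaw] about the fixed x, y, z axes, in that order (R = Rz(yaw) Ry(pitch) Rx(roll)).
In Python, from rig import env, gripper_to, optics, workorder gives the robot as it stands. Calls block until the motion is done:
- env.move_ptp(position, orientation): joint-space move of the TCP to a pose.
- env.line_to(position, attitude=None, rate=0.15, contact_N=None): straight line of the TCP; attitude=None keeps the orientation; rate is the mean speed in m/s. With contact_N (N) it stops when the force on the tool has changed by that much, and returns True; else False.
- env.goto_joints(angles): joint-space move.
- gripper_to(opening, strength=None): finger opening in m; strength is the grip in N (None keeps the last); returns when the fingers have stopped.
- env.hold(seconds).
- env.ik(position, orientation): joint angles nearest the present ones, or None.
- env.sense(): the state.
- optics.read_camera(name): name is "scene" or "top"; returns a dict with "color" (400x640x3 uint8, red, green, blue), "fx", "fy", "cx", "cy" (pixels), "dist_coeffs" ([k1, k2, p1, p2, k3] as OpenCV has them; the pictures are not rectified), "R" (3x3) and "t" (3): a world point X has camera coordinates R X + t. Camera axes: x right, y down, z forward; pixel columns grow to the right and rows downward; lengths in m; the calibration is good to about 2 mm. A picture is of the moment at which its call begins. There is no depth.
A pose or a line that the arm cannot do raises env.MotionError and nothing moves.
- workorder.job_done(): hands the job in, once; it reports no verdict.
The state is a dict: "t": time; "joint_positions": joint angles; "qvel": joint speeds; "effort": joint torques, N m; "tcp_pos": TCP position; "ee_rot": TCP orientation; "wrist_force": force on the tool from outside, world axes, zero at the start; "torque": the same for the moment, N m; "opening": finger opening in m.
Only numpy, scipy, OpenCV 4.12 (cv2) and the standard library are available. Lean on these libraries where they do the work, as an engineer would, in place of code of your own. Each camera call takes 0.05 s, during which the arm holds its last target. There are 200 camera calls.

## Task

Three identical closed tins of pipe fittings stand in the bays of a plywood tray; find the fullest by feel. Heft them one after another in order from the robot's left to its right, lifting each straight up clear of the tray for a moment and setting the lighter ones back upright in their own bays. Finish with the heaviest tin held up level and still in the gripper, its bottom about 20 cm above the bench, and do not let go of it; leave the things lying around the tray alone.

Things in the scene. Friction and masses are not known exactly. Their poses are not given: they have to be found in the camera images.
- tray: plywood tray fixed to the bench, 140 mm (its x) by 390 mm (its y); walls and two dividers 6 mm thick, 26 mm high above the bench, inner floor 6 mm above the bench; origin at the centre of its underside. Three bays along y, about 122 by 128 mm each, middles at y = +125 mm (left, seen from the robot), 0 and -125 mm (right)
- bay_left (a point): middle of the left bay's floor (the robot's left, +y), 6 mm above the bench
- bay_middle (a point): middle of the middle bay's floor, 6 mm above the bench
- bay_right (a point): middle of the right bay's floor (the robot's right, -y), 6 mm above the bench
- tin_1: closed rigid tinplate tin with a plain lid, 90 mm long (its x), 60 mm wide (its y), 80 mm high; origin at the centre of its underside. Stands in one of the tray's bays, which one varies, up to 20 mm off the bay's middle, its x within 0.3 rad of the tray's. The three look exactly alike and weigh 0.18 to 0.82 kg; the heaviest is at least 0.17 kg heavier than the next
- tin_2: closed rigid tinplate tin with a plain lid, 90 mm long (its x), 60 mm wide (its y), 80 mm high; origin at the centre of its underside. Stands in one of the tray's bays, which one varies, up to 20 mm off the bay's middle, its x within 0.3 rad of the tray's. The three look exactly alike and weigh 0.18 to 0.82 kg; the heaviest is at least 0.17 kg heavier than the next
- tin_3: closed rigid tinplate tin with a plain lid, 90 mm long (its x), 60 mm wide (its y), 80 mm high; origin at the centre of its underside. Stands in one of the tray's bays, which one varies, up to 20 mm off the bay's middle, its x within 0.3 rad of the tray's. The three look exactly alike and weigh 0.18 to 0.82 kg; the heaviest is at least 0.17 kg heavier than the next
- wrench: bystander: steel wrench 200 mm long lying loose beyond the tray; origin at the middle of its underside
- coupling: bystander: black plastic pipe coupling, 72 mm across and 60 mm high, standing loose to the left of the tray; origin at the centre of its underside
- elbow: bystander: copper pipe elbow, about 95 by 50 by 70 mm, standing loose to the right of the tray; origin at the centre of its foot
There are look-alikes about, which are no part of the job. What is shaped like the tin_3 but blue is not meant. What is shaped like the tin_2 but purple is not meant.

How it is judged (in metres and radians):
On the way, in this order (a step that is already met when the one before it is completed fails the run):
1. the tin of the tray's left bay is lifted clear of the tray in the fingers (underside over 36 mm above the bench), above its own bay (((y of tin_1 in the frame of tray between 0.063 and 0.187 m and height (world z) of tin_1 above 0.036 m and contact force between the fingers and tin_1 above 1 N and contact force between tin_1 and tray below 0.05 N) or (y of tin_2 in the frame of tray between 0.063 and 0.187 m and height (world z) of tin_2 above 0.036 m and contact force between the fingers and tin_2 above 1 N and contact force between tin_2 and tray below 0.05 N) or (y of tin_3 in the frame of tray between 0.063 and 0.187 m and height (world z) of tin_3 above 0.036 m and contact force between the fingers and tin_3 above 1 N and contact force between tin_3 and tray below 0.05 N))), for 0.2 s.
2. the tin of the tray's middle bay is lifted clear of the tray in the fingers (underside over 36 mm above the bench), above its own bay (((y of tin_1 in the frame of tray between -0.062 and 0.062 m and height (world z) of tin_1 above 0.036 m and contact force between the fingers and tin_1 above 1 N and contact force between tin_1 and tray below 0.05 N) or (y of tin_2 in the frame of tray between -0.062 and 0.062 m and height (world z) of tin_2 above 0.036 m and contact force between the fingers and tin_2 above 1 N and contact force between tin_2 and tray below 0.05 N) or (y of tin_3 in the frame of tray between -0.062 and 0.062 m and height (world z) of tin_3 above 0.036 m and contact force between the fingers and tin_3 above 1 N and contact force between tin_3 and tray below 0.05 N))), for 0.2 s.
3. the tin of the tray's right bay is lifted clear of the tray in the fingers (underside over 36 mm above the bench), above its own bay (((y of tin_1 in the frame of tray between -0.187 and -0.063 m and height (world z) of tin_1 above 0.036 m and contact force between the fingers and tin_1 above 1 N and contact force between tin_1 and tray below 0.05 N) or (y of tin_2 in the frame of tray between -0.187 and -0.063 m and height (world z) of tin_2 above 0.036 m and contact force between the fingers and tin_2 above 1 N and contact force between tin_2 and tray below 0.05 N) or (y of tin_3 in the frame of tray between -0.187 and -0.063 m and height (world z) of tin_3 above 0.036 m and contact force between the fingers and tin_3 above 1 N and contact force between tin_3 and tray below 0.05 N))), for 0.2 s.
At the end, for the whole second after the job is handed in: the heaviest tin held still in the fingers, underside over 150 mm above the bench, within 0.3 rad of upright, touching no other thing; the two lighter tins (under 5 N on the tray) let go, upright and at rest on the tray floor, within 60 mm of where they began (((height (world z) of tin_1 above 0.15 m and angle between tin_1's own z axis and vertical below 0.3 rad and linear speed of tin_1 below 0.05 m/s and contact force between the fingers and tin_1 above 2 N and contact force between tin_1 and tray below 0.05 N and distance of each of tin_2, tin_3 from where it was at the start of the episode below 0.06 m and height (world z) of each of tin_2, tin_3 below 0.011 m and angle between each of tin_2, tin_3's own z axis and vertical below 0.1 rad and linear speed of each of tin_2, tin_3 below 0.03 m/s and contact force between tin_2 and tray between 1 and 5 N and contact force between each of the fingers, tin_1 and tin_2 below 0.05 N and contact force between tin_3 and tray between 1 and 5 N and contact force between each of the fingers, tin_1 and tin_3 below 0.05 N) or (height (world z) of tin_2 above 0.15 m and angle between tin_2's own z axis and vertical below 0.3 rad and linear speed of tin_2 below 0.05 m/s and contact force between the fingers and tin_2 above 2 N and contact force between tin_2 and tray below 0.05 N and distance of each of tin_1, tin_3 from where it was at the start of the episode below 0.06 m and height (world z) of each of tin_1, tin_3 below 0.011 m and angle between each of tin_1, tin_3's own z axis and vertical below 0.1 rad and linear speed of each of tin_1, tin_3 below 0.03 m/s and contact force between tin_1 and tray between 1 and 5 N and contact force between each of the fingers, tin_2 and tin_1 below 0.05 N and contact force between tin_3 and tray between 1 and 5 N and contact force between each of the fingers, tin_2 and tin_3 below 0.05 N) or (height (world z) of tin_3 above 0.15 m and angle between tin_3's own z axis and vertical below 0.3 rad and linear speed of tin_3 below 0.05 m/s and contact force between the fingers and tin_3 above 2 N and contact force between tin_3 and tray below 0.05 N and distance of each of tin_1, tin_2 from where it was at the start of the episode below 0.06 m and height (world z) of each of tin_1, tin_2 below 0.011 m and angle between each of tin_1, tin_2's own z axis and vertical below 0.1 rad and linear speed of each of tin_1, tin_2 below 0.03 m/s and contact force between tin_1 and tray between 1 and 5 N and contact force between each of the fingers, tin_3 and tin_1 below 0.05 N and contact force between tin_2 and tray between 1 and 5 N and contact force between each of the fingers, tin_3 and tin_2 below 0.05 N))); the arm keeps its last pose, push and grip.
It fails at once if the wrench, coupling or elbow beside the tray is moved by more than 25 mm (distance of any of wrench, coupling, elbow from where it was at the start of the episode above 0.025 m).
It fails at once if a tin is tipped by more than 0.7 rad (angle between any of tin_1, tin_2, tin_3's own z axis and vertical above 0.7 rad).
It also fails if it takes over 64 s, if anything falls off the work surface, if the arm or the gripper's body presses on something with over 40 N, if the wrist force passes 120 N, or if a joint passes its speed limit or range.

## Working session

There is one attempt and no reset: what is moved stays moved. The work goes in short steps, each a Python script; the robot and the scene stay as the last script left them, time stands still between calls to the robot, and variables do not carry over. Pictures are saved under pics/ and viewed, about 8 in all and at most 12, crops included, and the job is handed in when it is done.

```bash
ls; mkdir -p pics; python3 - <<'E'
from rig import env, gripper_to, optics, workorder
import cv2
s=env.sense(); print(s, env.grip_depth)
for n in("top","scene"):
    c=optics.read_camera(n); cv2.imwrite(f"pics/{n}0.png",c["color"][:,:,::-1])
    print(n,{k:v for k,v in c.items() if k!="color"})
E
```

```text
pics
{'t': 0.0, 'joint_positions': array([61.22066347, 24.45044278,  4.23136769, 92.05295206, -1.95332815,
       63.64045769, -3.84490726]), 'qvel': array([-0.00183751,  0.00336796,  0.09195836, -0.00749582,  0.09232244,
        0.00952289, -0.01206052]), 'effort': array([ 1.25684101e-04, -9.49830651e+01,  3.76157954e+00, -4.63512862e+01,
        1.93515653e-02,  1.01613210e-02,  5.69975350e-05]), 'tcp_pos': array([ 0.23305987, -0.63306525,  0.2305959 ]), 'ee_rot': array([-175.36303944,   89.92830448,  114.84855051]), 'wrist_force': array([0.17724604, 0.17295747, 0.6129429 ]), 'torque': array([-0.00519504,  0.01326536,  0.01785585]), 'opening': 0.08538410653084284} 0.0187
top {'fx': 385.65084655854383, 'fy': 385.65084655854383, 'cx': 317.884806413556, 'cy': 203.0581107111778, 'dist_coeffs': array([-0.0663057,  0.       ,  0.       ,  0.       ,  0.       ]), 'R': array([[ 0.00738661, -0.9999496 ,  0.00679962],
       [-0.98593273, -0.00841819, -0.16693048],
       [ 0.16697931, -0.00547092, -0.98594522]]), 't': array([-0.02237413,  0.56377502,  1.26358152])}
scene {'fx': 480.45530387765393, 'fy': 480.45530387765393, 'cx': 318.3867160555459, 'cy': 195.65084556183322, 'dist_coeffs': array([-0.06175724,  0.        ,  0.        ,  0.        ,  0.        ]), 'R': array([[ 0.72620026,  0.68748007, -0.00208225],
       [ 0.51604328, -0.54710404, -0.65907246],
       [-0.45423839,  0.47754406, -0.75207657]]), 't': array([-0.43352128, -0.2661241 ,  1.82436055])}
```

View pics/top0.png

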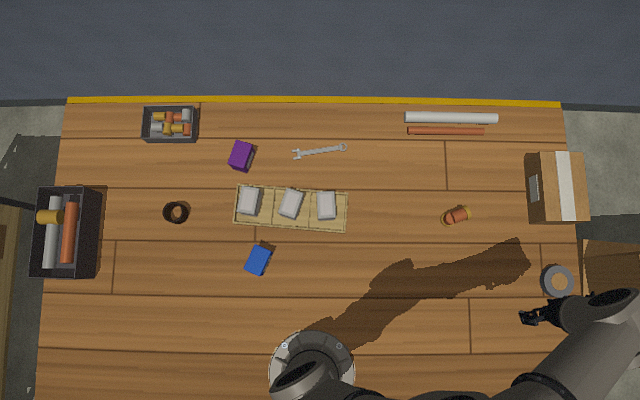

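View pics/scene0.png

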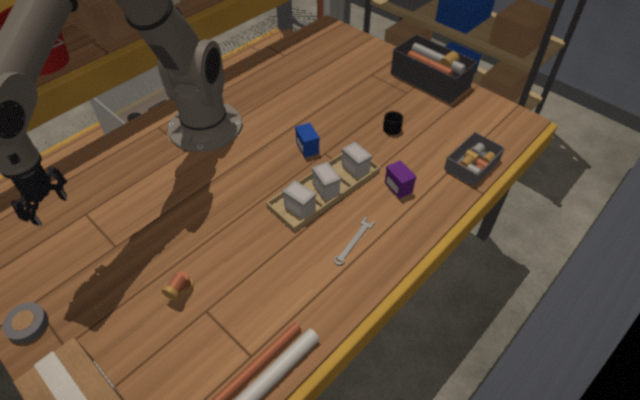

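The top view shows the tray at px (235–348, 185–232) with three white tins at about (249,200), (291,203) and (326,205). The scene view agrees. The wrench lies beyond the tray, the coupling to its left and the elbow to its right, and the blue and purple decoys stand apart from it.

```bash
cat > h.py <<'E'
from rig import env, gripper_to, optics, workorder
import cv2, numpy as np
def ray(c,px,z):
    K=np.array([[c["fx"],0,c["cx"]],[0,c["fy"],c["cy"]],[0,0,1]])
    u=cv2.undistortPoints(np.float64(px).reshape(-1,1,2),K,c["dist_coeffs"]).reshape(-1,2)
    d=np.c_[u,np.ones(len(u))]@c["R"]; o=-c["R"].T@c["t"]
    return (o+d*((z-o[2])/d[:,2])[:,None])[:,:2]
def lids(c,thr,box,sc=4):
    """bright unsaturated blobs in box (upsampled), as minAreaRects on the lid plane"""
    x0,y0,x1,y1=box
    im=cv2.resize(c["color"][y0:y1,x0:x1],None,fx=sc,fy=sc,interpolation=cv2.INTER_CUBIC)
    h=cv2.cvtColor(im,cv2.COLOR_RGB2HSV); m=((h[...,2]>thr)&(h[...,1]<50)).astype(np.uint8)
    m=cv2.morphologyEx(m,cv2.MORPH_OPEN,np.ones((5,5)))
    out=[]
    for k in cv2.findContours(m,cv2.RETR_EXTERNAL,cv2.CHAIN_APPROX_NONE)[0]:
        if cv2.contourArea(k)<100*sc: continue
        px=(k.reshape(-1,2)+.5)/sc-.5+[x0,y0]
        r=cv2.minAreaRect((ray(c,px,.086)*1000).astype(np.float32))
        (cx,cy),(w,l),a=r
        if w>l: w,l=l,w; a+=90
        a=(a-90+90)%180-90   # long-axis direction from world x
        out.append((round(cx/1000,4),round(cy/1000,4),round(w),round(l),round(a,1)))
    return sorted(out,key=lambda t:-t[1]),im,m
E
python3 - <<'E'
from h import *
c=optics.read_camera("top"); box=(225,175,360,240)
for t in(130,150,170,185,200):
    L,im,m=lids(c,t,box); print(t,L)
L,im,m=lids(c,170,box)
cv2.imwrite("pics/crop1.png",np.vstack([im[:,:,::-1],cv2.cvtColor(m*255,cv2.COLOR_GRAY2BGR)]))
h=cv2.cvtColor(c["color"],cv2.COLOR_RGB2HSV)
for r in(200,208): print(h[r,236:342,2].tolist())
E
```

```text
130 [(0.5672, 0.2159, 59, 89, -9.5), (0.5592, 0.0744, 59, 89, -18.1), (0.5543, -0.0435, 60, 90, 3.3)]
150 [(0.5677, 0.2167, 57, 85, -9.2), (0.5595, 0.0751, 57, 85, -18.3), (0.5539, -0.0432, 58, 88, 0.5)]
170 [(0.5677, 0.2159, 39, 68, -8.9), (0.559, 0.0745, 40, 69, -17.5), (0.5537, -0.0431, 39, 68, 3.9)]
185 []
200 []
[159, 66, 129, 161, 155, 168, 176, 177, 178, 174, 171, 179, 176, 174, 176, 176, 176, 168, 156, 160, 133, 73, 80, 95, 93, 91, 145, 168, 164, 160, 166, 160, 162, 164, 164, 162, 169, 130, 82, 138, 165, 161, 160, 160, 162, 149, 151, 155, 161, 176, 174, 175, 175, 174, 178, 178, 175, 173, 177, 176, 179, 161, 153, 165, 130, 90, 90, 121, 160, 167, 163, 165, 164, 164, 138, 148, 169, 169, 168, 169, 146, 147, 159, 167, 175, 176, 177, 174, 173, 174, 179, 175, 176, 177, 174, 174, 163, 157, 133, 96, 157, 177, 171, 170, 171, 170]
[74, 133, 161, 162, 174, 173, 183, 176, 175, 180, 178, 176, 179, 178, 177, 176, 165, 162, 148, 99, 75, 93, 88, 86, 120, 153, 165, 158, 159, 158, 159, 158, 159, 158, 157, 165, 137, 118, 151, 160, 158, 162, 136, 144, 157, 161, 172, 179, 180, 173, 176, 177, 180, 182, 178, 178, 179, 176, 176, 160, 162, 140, 97, 85, 124, 155, 163, 161, 160, 161, 163, 158, 166, 152, 155, 159, 161, 161, 157, 161, 156, 150, 155, 158, 174, 178, 181, 177, 172, 175, 178, 175, 179, 177, 173, 178, 165, 156, 158, 118, 80, 156, 173, 169, 171, 166]
```

View pics/crop1.png

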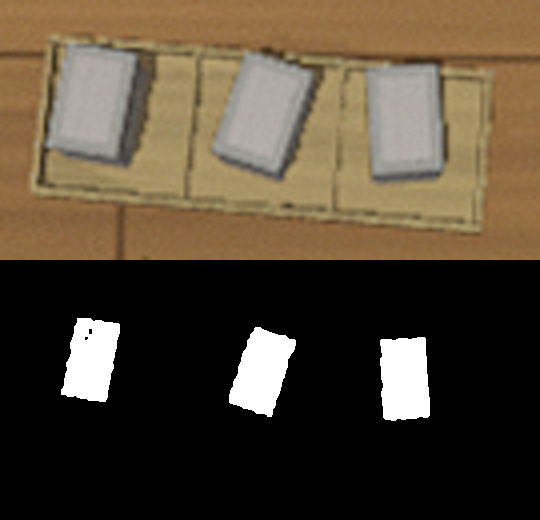

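The lid rectangles measure 59×89, 59×89 and 60×90 mm, which matches the given 60×90, and they lie about 0.12–0.14 m apart as the bays require. I'll heft the left tin first.

```bash
cat >> h.py <<'E'
TINS=[(.5673,.2160,-9.3),(.5592,.0746,-18.0),(.5540,-.0433,2.5)]
G=.037
def ori(x,y,a):
    best=None
    for yaw in(a+90,a-90):
        q=env.ik([x,y,.19],[0,90,yaw])
        if q is not None and (best is None or abs(q[6])<best[0]): best=(abs(q[6]),[0,90,yaw],q)
    return best[1]
def heft(i):
    x,y,a=TINS[i]; o=ori(x,y,a)
    env.move_ptp([x,y,.19],o); gripper_to(.085); env.hold(.2); f0=env.sense()["wrist_force"]
    print("contact going down:",env.line_to([x,y,G],rate=.12,contact_N=10))
    gripper_to(.04,70); print("opening",env.sense()["opening"])
    env.line_to([x,y,G+.065],rate=.08); env.hold(.5)
    f=np.mean([(env.hold(.05),env.sense()["wrist_force"])[1] for _ in range(6)],0)
    s=env.sense(); print("t",s["t"],"tin",i,"dF",f-f0,"mass",-(f-f0)[2]/9.81,"torque",s["torque"],"open",s["opening"],s["tcp_pos"])
def put(i):
    x,y,a=TINS[i]
    env.line_to([x,y,G+.006],rate=.08); print("touch",env.line_to([x,y,G-.002],rate=.02,contact_N=2),env.sense()["tcp_pos"][2])
    gripper_to(.085); env.line_to([x,y,.19],rate=.2); print("t",env.sense()["t"])
E
python3 - <<'E'
from h import *
heft(0)
c=optics.read_camera("scene"); cv2.imwrite("pics/s1.png",cv2.resize(c["color"][80:260,220:450,::-1],None,fx=3,fy=3))
E
```

```text
contact going down: False
opening 0.059054384465744826
t 7.3083 tin 0 dF [-0.30551822  0.2018253  -7.37979475] mass 0.7522726550014388 torque [ 0.04670397  0.00162698 -0.0095146 ] open 0.05961479337965095 [0.56729693 0.21600553 0.10201692]
```

View pics/s1.png

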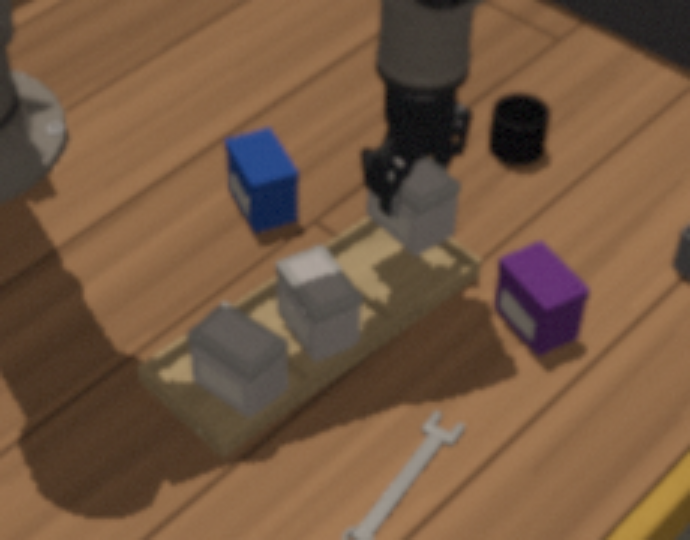

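The left tin, at about (415,205) in the crop, hangs level and clear of the tray, and weighs about 0.75 kg. I'll set it down and heft the middle one.

```bash
python3 - <<'E'
from h import *
put(0); heft(1); put(1); heft(2)
E
```

```text
touch True 0.03764856939714627
t 9.8917
contact going down: False
opening 0.059293402946431914
t 14.475 tin 1 dF [-0.42041522 -0.23791998 -2.95483408] mass 0.3012063282269411 torque [ 0.03193668  0.05217512 -0.01422199] open 0.05938334104708396 [0.55921371 0.07459785 0.10201592]
touch True 0.03766540407956949
t 17.0167
contact going down: False
opening 0.059442060602274076
t 21.5667 tin 2 dF [-1.25089981 -1.16008552 -3.86638759] mass 0.39412717493178656 torque [0.03016806 0.07275134 0.003231  ] open 0.05905754683434284 [ 0.55400921 -0.04329519  0.10201848]
```

The left tin is clearly the heaviest, at 0.75 kg against 0.30 and 0.39 kg. I'll put the right one back and lift the left one.

```bash
python3 - <<'E'
from h import *
put(2); heft(0)
x,y,a=TINS[0]
env.line_to([x,y,.231],rate=.08); env.hold(.7)
s=env.sense(); print(s["t"],s["tcp_pos"],s["opening"],s["wrist_force"],abs(s["qvel"]).max())
c=optics.read_camera("scene"); a=cv2.resize(c["color"][60:240,240:450,::-1],None,fx=2.5,fy=2.5)
c=optics.read_camera("top"); print(lids(c,130,(225,175,360,240))[0])
b=cv2.resize(c["color"][140:240,160:360,::-1],(525,262)); cv2.imwrite("pics/end.png",cv2.resize(np.vstack([a,b]),None,fx=.84,fy=.84))
E
```

```text
touch True 0.037754209941634254
t 24.1083
contact going down: False
opening 0.05940450799949662
t 29.0917 tin 0 dF [ 0.76174662  0.48065293 -7.10893336] mass 0.7246619125208728 torque [-0.00461013  0.02503536 -0.04694407] open 0.05952235846504326 [0.56732685 0.21599659 0.10202153]
31.5583 [0.56730427 0.2159713  0.23099081] 0.05895551858862125 [-0.18163809  0.77880865 -7.38331212] 0.06297259402329992
[]
```

View pics/end.png

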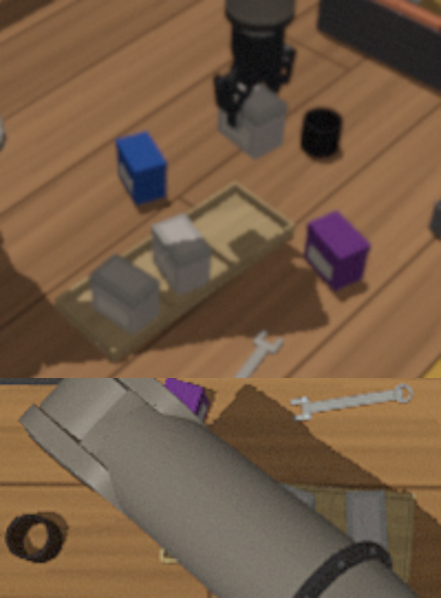

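The left tin, at about (252,120), is held level and high. The other two, at about (180,252) and (125,293), stand upright in their bays, and the wrench and coupling look unmoved. I'm handing the job in.

```bash
python3 - <<'E'
from h import *
workorder.job_done(); print(env.sense()["t"])
E
```

```text
the job is handed in; nothing more can be done
the job is handed in; nothing more can be done
```

I hefted the tins from left to right and measured about 0.75, 0.30 and 0.39 kg, so the left one is the heaviest. I set the middle and right tins back in their bays, then lifted the left tin again. It read 0.72 kg the second time, still clearly the heaviest.

I handed the job in at about 31.6 s with the left tin still gripped: TCP at z = 0.231, so its bottom is about 0.20 m above the bench. The wrist read 7.4 N and the finger opening was 59 mm.

- **Scene picture:** the held tin looked level, and the two lighter tins stood upright in their own bays. The wrench and coupling looked undisturbed. The elbow was outside this last crop, but the arm worked well away from it.
- **Failed check:** I tried to measure the lighter tins' final positions from the top camera, but the arm blocked the view and no lids were found. Those positions rest on the scene picture and on each tin being lowered to where it was picked up.

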